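# Fit the aperture plate and hold the glass cell in the light path

### The job

Set up the small light bench: take the metal plate with the round hole (not the one with the slit) from the two-slot storage rack, stand it on edge fully down in the slot in front of the lamp and let it go. Then grip the glass cell by its two wide frosted faces only, the fingers never touching its clear end windows, lift it out of its stand and hold it upright in the light path, centred on the beam in the middle of the space between plate and receiver, with the beam passing through both end windows, and touching nothing but the fingers. Finish while still holding it there, and leave the slit plate and the other things lying about undisturbed.

Things in the scene. Friction and masses are not known exactly. Their poses are not given: they have to be found in the camera images.
- light_bench: fixed light bench, base 80 x 290 x 8 mm; origin: centre of its underside. The beam runs along its y, 55 mm above the worktop at x = 0, from the black lamp housing (50 mm wide, top at 82 mm, lens at y = +105 mm) to the grey receiver (40 mm wide, top at 77 mm, snout end at y = -99 mm). A dark steel slot with flared lips (tops about 46 mm up) crosses the beam at y = +45 mm.
- bench_slot (a point): centre of the slot's floor on the light bench (45 mm towards the lamp from the bench's origin, 20 mm above the worktop); axes as the bench. The slot is 57 mm long along x, 11.5 mm wide along y and 18 mm deep, plus 7 mm of lips that flare out by about 4 mm on all four sides.
- beam_mid (a point): point on the beam at which the cell is to be held: middle of the open space between plate and receiver, 35 mm from the bench's origin towards the receiver, 55 mm above the worktop; axes as the bench (y along the beam).
- plate_rack: fixed two-slot storage rack for plates, 135 x 78 mm, 30 mm high; origin: centre of its underside. Slots at x = +35 and -35 mm, running along its y axis, 11.5 mm wide, floor 10 mm above the worktop. One plate stands on edge in each, faces towards +-x of the rack. Rack and cell stand may swap sides.
- plate_hole: aluminium plate with one round 16 mm hole in its middle: 50 mm wide (its x), 8 mm thick (its y), 70 mm high (its z), 0.06 to 0.11 kg. Origin: middle of its lower edge. Symmetric: either face may look at the lamp.
- plate_slit: bystander: plate of the same size (50 x 8 x 70 mm, same origin and axes) with an upright slit 6 x 34 mm; stays in its slot of the rack.
- cell_stand: fixed grey plastic stand of the glass cell, 60 x 75 x 16 mm; origin: centre of its underside. Its well, 37 mm along y by 21 mm along x, is 10 mm deep (floor 6 mm above the worktop).
- cell: closed empty glass cell, 18 mm along its x (over the frosted faces), 34 mm along its y (over the clear end windows; light passes along y), 64 mm tall with a 6 mm white stopper narrower than the glass; origin: centre of its underside. Faces reach from 2 to 58 mm above it. Stands upright in the stand's well, axes along the stand's; 0.04 to 0.09 kg.
- cell_mid (a point): middle of the cell's glass, 30 mm above the cell's underside, on its axis; this point belongs on the beam. Axes as the cell.
- frost_a: the frosted wide face on the cell's +x side, 34 x 56 mm (origin: its centre); may be gripped.
- frost_b: the frosted wide face on the cell's -x side, 34 x 56 mm (origin: its centre); may be gripped.
- window_a: the clear narrow end window on the cell's +y side, 14 x 56 mm (origin: its centre); not to be touched by the fingers.
- window_b: the clear narrow end window on the cell's -y side, 14 x 56 mm (origin: its centre); not to be touched by the fingers.
- specimen: bystander: flat steel dog-bone specimen, 18 x 120 x 9 mm, lying loose on the worktop in front of the bench.
- gauge_pack: bystander: flat white and green box, 55 x 81 x 19 mm, lying loose on the worktop in front of the bench.
Mind the look-alikes: they are no part of the job. Leave any red look-alike of the cell alone.

How it is judged (in metres and radians):
On the way, in this order (a step that is already met when the one before it is completed fails the run):
1. the plate with the round hole stands fully down in the bench's slot, let go (x of plate_hole in the frame of bench_slot between -0.005 and 0.005 m and y of plate_hole in the frame of bench_slot between -0.005 and 0.005 m and z of plate_hole in the frame of bench_slot below 0.004 m and angle between the y axis of plate_hole and the y axis of light_bench, either way round below 0.25 rad and angle between plate_hole's own z axis and vertical below 0.25 rad and contact force between the fingers and plate_hole below 0.1 N), for 0.2 s.
2. the cell is gripped by its frosted faces and lifted out of its stand (height (world z) of cell above 0.02 m and contact force between the fingers and frost_a above 1 N and contact force between the fingers and frost_b above 1 N), for 0.2 s.
At the end, for the whole second after the job is handed in: Holed plate in the slot: within 5 mm of centre, foot under 4 mm above the floor, lean under 0.25 rad, let go. Cell held still by both frosted faces, clear of bench and plate: middle within 7 mm sideways, 10 mm in height, 20 mm along the beam; upright and square to the beam within 0.17 rad (all of step 1 and x of cell_mid in the frame of beam_mid between -0.007 and 0.007 m and z of cell_mid in the frame of beam_mid between -0.01 and 0.01 m and y of cell_mid in the frame of beam_mid between -0.02 and 0.02 m and angle between the y axis of cell and the y axis of light_bench, either way round below 0.17 rad and angle between cell's own z axis and vertical below 0.17 rad and contact force between the fingers and frost_a above 1 N and contact force between the fingers and frost_b above 1 N and contact force between cell and light_bench below 0.1 N and contact force between cell and plate_hole below 0.1 N and linear speed of cell below 0.02 m/s); the arm keeps its last pose, push and grip.
It fails at once if the fingers touch a clear end window of the cell (contact force between the fingers and window_a above 0.5 N or contact force between the fingers and window_b above 0.5 N).
It fails at once if a bystander (slit plate, specimen, flat box) is disturbed by more than 20 mm (distance of any of plate_slit, specimen, gauge_pack from where it was at the start of the episode above 0.02 m).
It also fails if it takes over 53 s, if anything falls off the work surface, if the arm or the gripper's body presses on something with over 40 N, if the wrist force passes 120 N, or if a joint passes its speed limit or range.

### The arm

A 6-joint arm with a two-finger parallel gripper is mounted at the origin on a cart in front of the work surface, level with it; the furniture and walls round the work are solid. World frame = base frame: x ahead of the robot, y to its left, z up, the work surface at z = 0. Lengths are in m, angles in degrees, forces in N, time in s.
With the tool pointing down it reaches from about 0.3 to 0.875 m from the base axis. Payload 4.2 kg.
Tool frame: the origin (TCP) lies midway between the tips of the shut fingers; the grasp point (between the pads) lies bot.grip_depth behind it (bot.grip_depth is the distance from the TCP to the grasp point, in m); z points along the fingers, y is the line along which they close (so a half turn about z gives the same grasp; the last joint's range is limited). The gripper opens to 85 mm and grips with 20 to 120 N. Pads are 22 mm wide; open, the fingers measure 114 mm over their backs; the gripper's body (76 mm by 85 mm) begins 54 mm behind the grasp point. The pads swing forward as they close: fully open they stand 13 mm farther back than shut.
Start: joints at [71.792, 18.312, 89.639, -0, 72.044, -1.146], TCP at [0.169, 0.55, 0.231] pointing down, gripper open.
Joint ranges: [-177.97, 177.97], [-48.28, 115.42], [12.27, 149.76], [-77.06, 257.06], [2.81, 150.46], [-146.56, 146.56]. Speed limits (degrees/s): [147.25, 147.25, 180, 180, 180, 180].

### API

Orientations are given as a 3x3 rotation matrix whose columns are the frame's x, y, z axes.
In Python, from workcell import bot, hand, eyes, close_job gives the robot as it stands. Calls block until the motion is done:
- bot.move_pose(position, orientation): joint-space move of the TCP to a pose.
- bot.line_to(position, rot=None, rate=0.15, f_stop=None): straight line of the TCP; rot=None keeps the orientation; rate is the mean speed in m/s. With f_stop (N) it stops when the force on the tool has changed by that much, and returns True; else False.
- bot.goto_joints(angles): joint-space move.
- hand.release() and hand.grab(strength=None): open the fingers fully, or close them until they stop; strength is the grip in N (None keeps the last).
- bot.dwell(seconds).
- bot.ik(position, orientation): joint angles nearest the present ones, or None.
- eyes.capture(name): name is "scene" or "top"; returns the picture (384x512x3 uint8, red, green, blue); there is no depth.
- eyes.calibration(name): a dict with "mtx" (3x3 intrinsics, pixels), "extrinsics" (4x4, takes a point from camera to world coordinates). Camera axes: x right, y down, z forward; pixel columns grow to the right and rows downward; lengths in m; the calibration is good to about 2 mm. A picture is of the moment at which its call begins. calibration takes no time and is no camera call.
A pose or a line that the arm cannot do raises bot.IKError and nothing moves.
- close_job(): hands the job in; it is judged then, once.
Readings, each from a call of its own:
- bot.get_clock(): time.
- bot.get_joint_positions(): joint angles.
- bot.get_joint_velocities(): joint speeds.
- bot.get_effort(): joint torques, N m.
- bot.get_tool_pos(): TCP position.
- bot.get_tool_rot(): TCP orientation.
- bot.get_force(): force on the tool from outside, world axes, zero at the start.
- bot.get_ft_torque(): the same for the moment, N m.
- bot.get_gripper_width(): finger opening in m.
- bot.get_grip_force(): force on a finger pad.
Only numpy, scipy, OpenCV 4.12 (cv2) and the standard library are available. Lean on these libraries where they do the work, as an engineer would, in place of code of your own. Each camera call takes 0.05 s, during which the arm holds its last target. There are 200 camera calls.

## Working session

There is one attempt and no reset: what is moved stays moved. The work goes in short steps, each a Python script; the robot and the scene stay as the last script left them, time stands still between calls to the robot, and variables do not carry over. Pictures are saved under pics/ and viewed, at most 10 in all, crops included, and the job is handed in when it is done.

```bash
ls; mkdir -p pics
python3 - <<'E'
from workcell import bot, hand, eyes
import cv2, numpy as np
np.set_printoptions(precision=4,suppress=True)
for n in("scene","top"):
    cv2.imwrite(f"pics/{n}0.png",eyes.capture(n)[:,:,::-1]); c=eyes.calibration(n); print(n,c["mtx"],c["extrinsics"])
print(bot.get_tool_pos(),bot.get_tool_rot(),bot.grip_depth,bot.get_clock())
E
```

```text
pics
scene [[383.4978   0.     258.8903]
 [  0.     383.4978 186.0449]
 [  0.       0.       1.    ]] [[ 0.7841 -0.4665  0.4092  0.1029]
 [-0.6204 -0.6053  0.4987 -0.5272]
 [ 0.015  -0.645  -0.7641  0.7486]
 [ 0.      0.      0.      1.    ]]
top [[352.6604   0.     256.0315]
 [  0.     352.6604 190.9711]
 [  0.       0.       1.    ]] [[-0.007  -0.9812  0.1926  0.2802]
 [-1.      0.0082  0.0053 -0.0935]
 [-0.0068 -0.1926 -0.9813  1.0125]
 [ 0.      0.      0.      1.    ]]
[0.1686 0.5493 0.2306] [[-0.956   0.2934 -0.0005]
 [ 0.2934  0.956  -0.0015]
 [ 0.     -0.0016 -1.    ]] 0.0187 0.1
```

View pics/scene0.png

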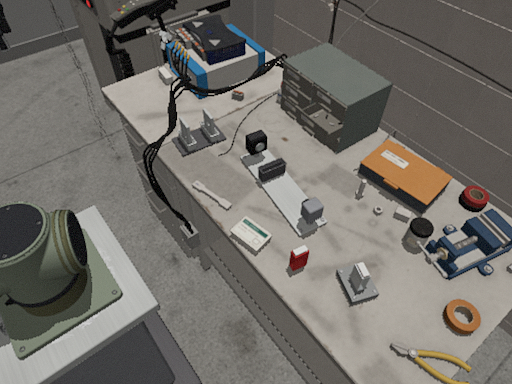

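View pics/top0.png

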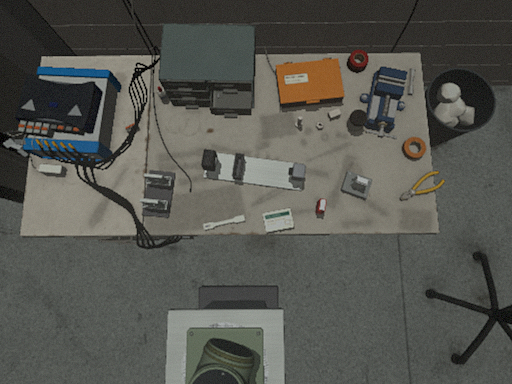

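The scene view shows the rack near (200,135), the bench from (257,140) to (313,212) and the cell stand near (357,283). The red look-alike is at (299,258), the specimen at (212,195) and the flat box at (250,233). In the top view the rack is near (158,194), the bench spans (205–305, 150–190) and the stand is near (357,184). Next I'll enlarge these areas.

```bash
cat > h.py <<'E'
import cv2, numpy as np
from workcell import bot, hand, eyes
np.set_printoptions(precision=4,suppress=True)
C={n:eyes.calibration(n) for n in("scene","top")}
def proj(n,p):
    E=np.linalg.inv(C[n]["extrinsics"]); q=E[:3,:3]@np.asarray(p,float)+E[:3,3]; q=C[n]["mtx"]@q; return q[:2]/q[2]
def ray(n,uv):
    E=C[n]["extrinsics"]; d=E[:3,:3]@np.linalg.inv(C[n]["mtx"])@[uv[0],uv[1],1]; return E[:3,3],d/np.linalg.norm(d)
def plane(n,uv,z):
    o,d=ray(n,uv); return o+d*(z-o[2])/d[2]
def tri(a,b):
    "a: scene px, b: top px -> point, gap"
    o1,d1=ray("scene",a);o2,d2=ray("top",b)
    A=np.c_[d1,-d2]; s=np.linalg.lstsq(A,o2-o1,rcond=None)[0]
    p,q=o1+d1*s[0],o2+d2*s[1]; return (p+q)/2,np.linalg.norm(p-q)
def avg(n,k=8): return np.mean([eyes.capture(n).astype(float) for _ in range(k)],0)
def crop(im,x0,y0,w,h,s):
    c=cv2.resize(im[y0:y0+h,x0:x0+w].clip(0,255).astype(np.uint8),None,fx=s,fy=s,interpolation=cv2.INTER_CUBIC)
    for i in range(0,w,10): cv2.putText(c,str(x0+i),(i*s,8),0,.3,(255,255,0),1); cv2.line(c,(i*s,10),(i*s,14),(255,255,0),1)
    for i in range(0,h,10): cv2.putText(c,str(y0+i),(0,i*s+4),0,.3,(0,255,255),1)
    return c
E
python3 - <<'E'
from h import *
S=avg("scene");T=avg("top");np.savez("im.npz",S=S,T=T)
a=np.vstack([crop(S,165,95,70,60,6),crop(S,325,250,70,50,6)[:240]])
b=np.vstack([crop(T,135,165,50,55,6)[:330],crop(T,335,160,50,45,6)])
c=np.zeros((600,720,3),np.uint8);c[:a.shape[0],:420]=a[:600];c[:b.shape[0],420:720]=b[:600]
cv2.imwrite("pics/c1.png",c[:,:,::-1])
a=crop(S,240,125,90,112,5); b=crop(T,200,140,115,60,3)
c=np.zeros((560,800,3),np.uint8);c[:560,:450]=a;c[:180,450:795]=b
cv2.imwrite("pics/c2.png",c[:,:,::-1])
print(bot.get_clock(), proj("top",[0,0,0]),proj("top",[.169,.55,.23]))
E
```

```text
0.9 [224.2953 367.5459] [-43.6959 315.6313]
```

View pics/c1.png

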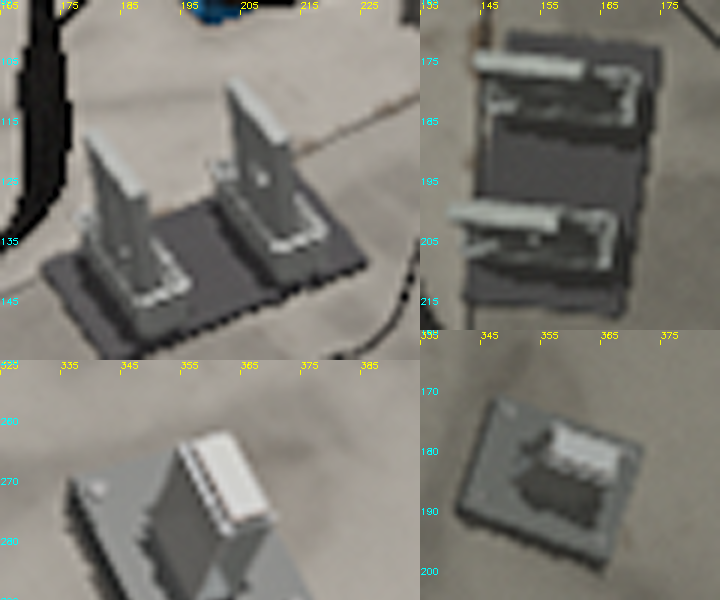

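View pics/c2.png

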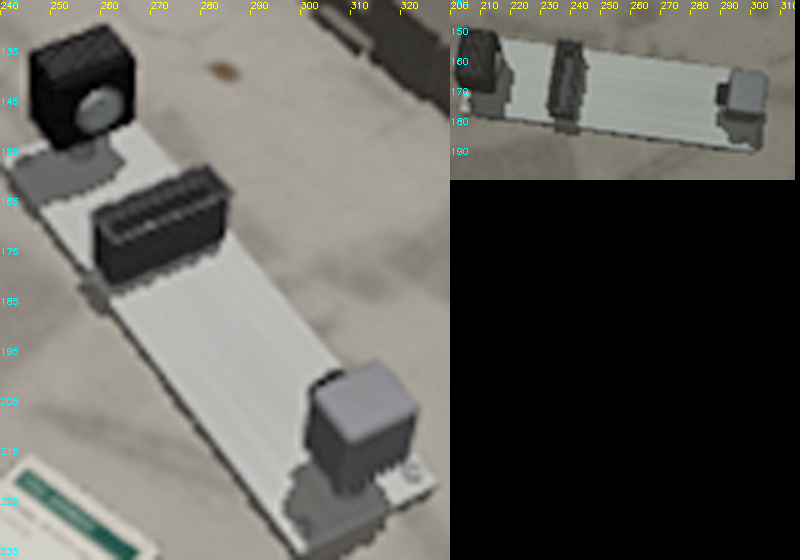

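The crops show both plates standing in the rack. Their top edges run from (144,176) to (163,177) and from (140,200) to (158,202) in the top view, and from (203,109) to (213,119) and from (180,117) to (190,128) in the scene view. The cell's white top is at (360,178) in the top view and (362,270) in the scene view. The bench slot is at (269,169) in the scene view and (239,166) in the top view. I still have to tell the holed plate from the slit one.

Run:
```python
from h import *
d=np.load("im.npz");S,T=d["S"],d["T"]
st=lambda a:(a-60)*2.2
a=crop(st(S),175,100,50,50,9);b=crop(st(T),135,168,42,50,8)
c=np.zeros((450,800,3),np.uint8);c[:,:450]=a;c[:400,455:791]=b
cv2.imwrite("pics/c3.png",c[:,:,::-1])
```

```text
(no output)
```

View pics/c3.png

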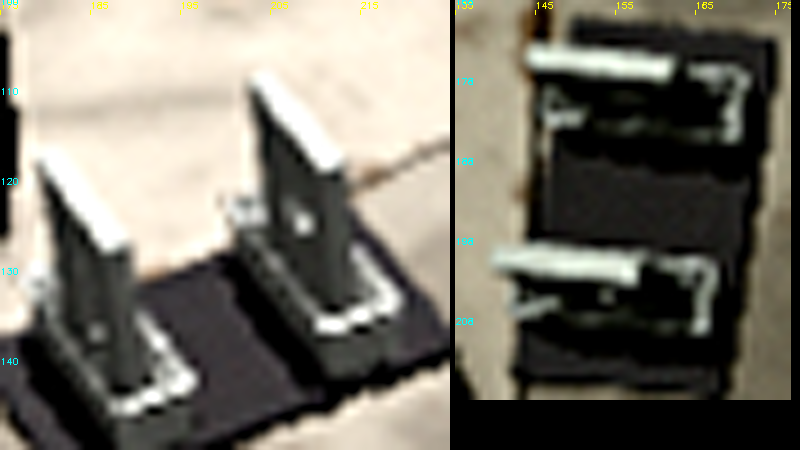

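Each plate shows one see-through spot, at (207.5,123.5) and (184.7,136.5) in the scene view. I'll use the geometry to decide which is the hole, so I'm measuring with masks now.

Run:
```python
from h import *
d=np.load("im.npz");S,T=d["S"],d["T"]
for n,im,pts in (("S",S,[(207,113),(200,112),(184,121),(178,120),(362,270),(370,262),(361,285),(295,190),(285,180),(310,203),(310,217),(262,170),(281,160),(200,137)]),
 ("T",T,[(150,176),(150,171),(140,176),(150,201),(361,177),(340,170),(343,180),(270,170),(270,195),(299,171),(239,166),(152,190),(210,158),(135,200)])):
    for p in pts: print(n,p,im[p[1],p[0]].round())
```

```text
S (207, 113) [187. 188. 185.]
S (200, 112) [170. 164. 155.]
S (184, 121) [184. 185. 181.]
S (178, 120) [188. 181. 172.]
S (362, 270) [212. 212. 210.]
S (370, 262) [145. 140. 132.]
S (361, 285) [124. 127. 126.]
S (295, 190) [186. 187. 183.]
S (285, 180) [186. 187. 184.]
S (310, 203) [141. 142. 145.]
S (310, 217) [69. 68. 70.]
S (262, 170) [47. 46. 46.]
S (281, 160) [55. 54. 55.]
S (200, 137) [88. 85. 86.]
T (150, 176) [139. 142. 137.]
T (150, 171) [68. 69. 69.]
T (140, 176) [145. 142. 130.]
T (150, 201) [166. 171. 164.]
T (361, 177) [141. 145. 141.]
T (340, 170) [120. 116. 106.]
T (343, 180) [91. 89. 82.]
T (270, 170) [154. 158. 152.]
T (270, 195) [113. 110. 102.]
T (299, 171) [113. 115. 116.]
T (239, 166) [76. 76. 73.]
T (152, 190) [74. 73. 71.]
T (210, 158) [56. 55. 53.]
T (135, 200) [143. 139. 128.]
```

```bash
cat >> h.py <<'E'
def blob(im,roi,f,s=8):
    "largest masked component in roi (x0,y0,x1,y1): centroid, contour in px, area"
    x0,y0,x1,y1=roi; c=cv2.resize(im[y0:y1,x0:x1].astype(np.float32),None,fx=s,fy=s,interpolation=cv2.INTER_LINEAR)
    m=f(c[...,0],c[...,1],c[...,2]).astype(np.uint8); m=cv2.morphologyEx(m,cv2.MORPH_OPEN,np.ones((5,5)))
    k=max(cv2.findContours(m,0,1)[0],key=cv2.contourArea)[:,0].astype(float)
    k=(k+.5)/s-.5+[x0,y0]; return k
def rect(k):
    r=cv2.minAreaRect(k.astype(np.float32)); return np.array(r[0]),np.array(r[1]),cv2.boxPoints(r)
E
cat > seg.py <<'E'
from h import *
d=np.load("im.npz");S,T=d["S"],d["T"]
lite=lambda t:(lambda R,G,B:(R-G<2)&(R>t)&(R-B<8))
J={"far_S":(S,(196,100,220,126),lite(150)),"near_S":(S,(174,110,196,134),lite(150)),
"far_T":(T,(138,170,166,182),lite(112)),"near_T":(T,(136,196,160,206),lite(112)),
"cell_S":(S,(345,255,378,285),lite(165)),"cell_T":(T,(345,165,372,185),lite(118)),
"bench_S":(S,(240,125,335,240),lite(165)),"bench_T":(T,(200,140,312,198),lite(135)),
"rcv_S":(S,(300,190,330,218),lambda R,G,B:(B>=R+1.5)&(R>115)),"rcv_T":(T,(285,155,308,185),lambda R,G,B:(B>=R+1)&(R>90)),
"slot_S":(S,(254,150,292,187),lambda R,G,B:(R<100)),"slot_T":(T,(230,145,249,185),lambda R,G,B:(R<95)),
"rack_T":(T,(135,162,182,225),lambda R,G,B:(R<88)),
"stand_S":(S,(328,255,390,308),lambda R,G,B:(R-G<2)),"stand_T":(T,(335,160,380,205),lambda R,G,B:(R-G<1)&(R>70))}
K={k:blob(*v) for k,v in J.items()}
E
python3 - <<'E'
from seg import *
out={}
for n,k in K.items():
    c,w,b=rect(k); print(n,c,w,b.round(1).tolist())
def ov(n,im,x0,y0,w,h,s):
    c=crop(im,x0,y0,w,h,s)
    for q,k in K.items():
        if q[-1]==n: cv2.polylines(c,[np.int32((k-[x0,y0]+.5)*s)],1,(255,0,0),1)
    return c
c=np.zeros((600,800,3),np.uint8)
def put(i,x,y): c[y:y+i.shape[0],x:x+i.shape[1]]=i[:600-y,:800-x]
put(ov("S",S,240,125,90,112,4),0,0);put(ov("S",S,328,255,60,52,4),0,390)
put(ov("S",S,172,100,50,50,4),370,0);put(ov("T",T,135,162,46,60,4),580,0);put(ov("T",T,200,140,112,58,3),370,250);put(ov("T",T,335,160,45,45,4),250,415)
cv2.imwrite("pics/c4.png",c[:,:,::-1])
E
```

```text
far_S [207.586  112.8658] [13.5879  2.8808] [[202.10000610351562, 108.5999984741211], [204.3000030517578, 106.69999694824219], [213.0, 117.19999694824219], [210.8000030517578, 119.0]]
near_S [183.6024 121.4891] [13.5912  2.9763] [[178.3000030517578, 117.0], [180.60000610351562, 115.19999694824219], [188.89999389648438, 126.0], [186.60000610351562, 127.80000305175781]]
far_T [152.6581 175.1109] [17.9604  3.4995] [[143.5, 175.89999389648438], [143.89999389648438, 172.5], [161.8000030517578, 174.3000030517578], [161.39999389648438, 177.8000030517578]]
near_T [148.2229 200.2378] [18.6171  4.0594] [[138.8000030517578, 201.39999389648438], [139.10000610351562, 197.39999389648438], [157.6999969482422, 199.10000610351562], [157.3000030517578, 203.10000610351562]]
cell_S [363.1625 268.3838] [14.0712  5.5533] [[357.3999938964844, 263.5], [362.29998779296875, 260.8999938964844], [368.8999938964844, 273.29998779296875], [364.0, 275.8999938964844]]
cell_T [361.9338 179.8687] [12.7689  6.5233] [[354.79998779296875, 180.6999969482422], [357.1000061035156, 174.60000610351562], [369.0, 179.0], [366.7
[... 1089 characters left out ...]
234.89999389648438, 151.6999969482422], [248.1999969482422, 153.89999389648438], [243.0, 185.3000030517578]]
rack_T [157.7439 196.2551] [30.4893 51.6164] [[140.1999969482422, 220.60000610351562], [144.89999389648438, 169.1999969482422], [175.1999969482422, 171.89999389648438], [170.60000610351562, 223.3000030517578]]
stand_S [356.6581 282.9598] [41.7834 30.9605] [[333.79998779296875, 270.6000061035156], [361.8999938964844, 257.5], [379.5, 295.3999938964844], [351.3999938964844, 308.3999938964844]]
stand_T [356.5756 183.9716] [28.0439 20.9221] [[339.8999938964844, 189.3000030517578], [346.70001220703125, 169.5], [373.20001220703125, 178.6999969482422], [366.3999938964844, 198.39999389648438]]
```

View pics/c4.png

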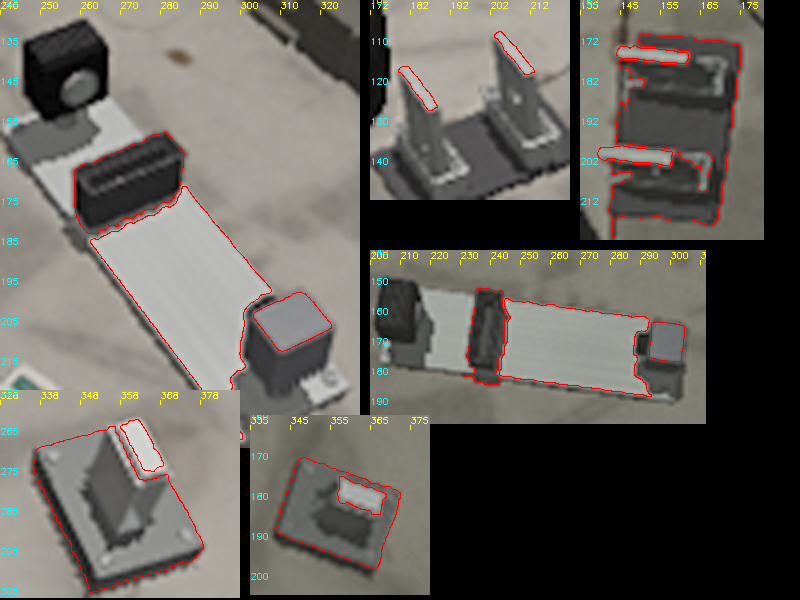

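All the masks fit: plate tops, cell stopper, bench strip, receiver top, slot and stand outline. Now the positions in 3D.

```bash
cat > m.py <<'E'
from seg import *
import itertools
def prect(name,z):
    n="scene" if name[-1]=="S" else "top"; P=np.array([plane(n,u,z)[:2] for u in K[name]])
    c,w,b=rect(P*1000); e=b[1]-b[0]; f=b[2]-b[1]; l=e if np.hypot(*e)>np.hypot(*f) else f
    return c/1000,np.sort(w),np.degrees(np.arctan2(l[1],l[0]))%180
if __name__=="__main__":
    for q in("far","near","cell","rcv"):
        p,g=tri(rect(K[q+"_S"])[0],rect(K[q+"_T"])[0]); print(q,"tri",p,"gap mm",g*1000)
        z={"far":.08,"near":.08,"cell":.07,"rcv":.077}[q]
        for v in "ST": print("   ",v,*prect(q+"_"+v,z))
    for v in "ST": print("stand",v,*prect("stand_"+v,.016))
    for v in "ST": print("bench",v,*prect("bench_"+v,.008))
    print("rack",*prect("rack_T",.025)); print("slotT",*prect("slot_T",.046))
E
python3 m.py
```

```text
far tri [0.5081 0.191  0.0863] gap mm 0.037665443923797844
    S [0.5121 0.1986] [ 8.7182 50.9006] 83.81698
    T [0.5096 0.1929] [ 9.7447 49.3195] 83.61506
near tri [0.439  0.1996 0.0861] gap mm 0.45390648577994286
    S [0.442  0.2066] [ 8.4907 50.3711] 84.297104
    T [0.4403 0.2015] [10.9986 50.2768] 84.35712
cell tri [ 0.4932 -0.377   0.0758] gap mm 1.747238377792258
    S [ 0.4974 -0.376 ] [11.8643 28.5704] 69.25379
    T [ 0.4936 -0.3781] [18.5446 34.2008] 67.74108
rcv tri [ 0.5206 -0.2048  0.0803] gap mm 1.105169866623314
    S [ 0.523  -0.2033] [30.942  36.1484] 171.2037
    T [ 0.521  -0.2048] [31.0694 35.9947] 173.61177
stand S [ 0.4928 -0.3775] [67.5964 81.9417] 68.21663
stand T [ 0.4945 -0.3782] [62.4458 79.3877] 69.110275
bench S [ 0.5351 -0.1302] [ 79.2168 182.1193] 81.46474
bench T [ 0.5342 -0.1251] [ 78.8517 154.6957] 81.69536
rack [0.4637 0.1917] [ 88.3039 147.6064] 178.07472
slotT [ 0.5359 -0.0375] [37.7628 93.4943] 174.97665
```

Both views agree on shape and yaw, and the heights come out 3–6 mm high, so I'll work with given heights in each view. Next I'll place the bright spots in plate coordinates to tell the hole from the slit.

Run:
```python
from m import *
d=np.load("im.npz");S,T=d["S"],d["T"]
a=np.radians(84); u=np.array([np.cos(a),np.sin(a),0]); n=np.array([np.sin(a),-np.cos(a),0])
# rectify front faces (10 px per 2mm => 4 px/mm): w -28..28, z 5..85
rows=[]
for q in("far","near"):
  row=[]
  for v,im,cam in(("S",S,"scene"),("T",T,"top")):
    c=np.r_[prect(q+"_"+v,.08)[0],0]-.004*n
    ww,zz=np.meshgrid(np.linspace(-30,30,240),np.linspace(85,5,320))
    uv=np.array([proj(cam,c+u*w/1000+[0,0,z/1000]) for w,z in zip(ww.ravel(),zz.ravel())],np.float32).reshape(320,240,2)
    r=cv2.remap(im.astype(np.float32),uv[...,0],uv[...,1],cv2.INTER_CUBIC)
    r=((r-50)*(2.2 if v=="S" else 2.2)).clip(0,255).astype(np.uint8)
    for z in range(10,85,10):
        y=int((85-z)*4); cv2.putText(r,str(z),(0,y+4),0,.3,(255,255,0),1)
    cv2.circle(r,(120,160),32,(255,0,0),1); cv2.rectangle(r,(108,160-68),(132,160+68),(0,255,0),1)  # centre z=45
    row.append(r[:290]);row.append(np.zeros((290,10,3),np.uint8)); 
  rows.append(np.hstack(row))
cv2.imwrite("pics/c5.png",np.vstack(rows)[:,:,::-1])
```

```text
(no output)
```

View pics/c5.png

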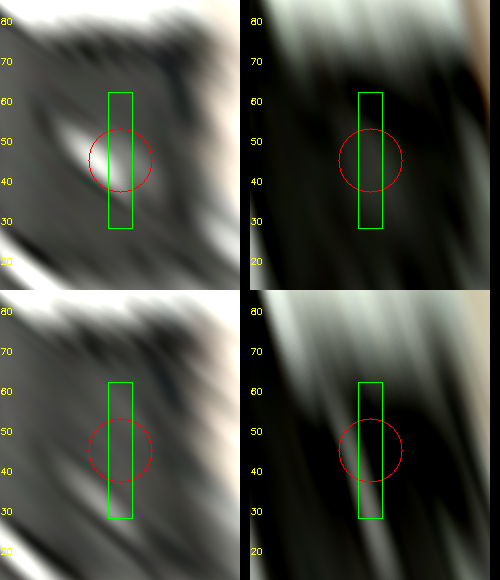

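In the far plate (larger x) the lit spot sits where the round hole would be (z 38–52). In the near plate it sits at the slit's bottom end (z 28–38). So the far plate is the holed one. I'll grip it by its side edges, closing along its width, so the opening fingers stay clear of the lamp. I'm checking clearance first, then moving.

```bash
cat >> h.py <<'E'
def R(deg):
    a=np.radians(deg); y=np.array([np.cos(a),np.sin(a),0]); z=np.array([0,0,-1.]); return np.c_[np.cross(y,z),y,z]
E
python3 - <<'E'
from m import *
d=np.load("im.npz");T=d["T"]
ys,xs=np.where((T.max(2)<50)); s=(xs>90)&(xs<142)&(ys>160)&(ys<190)
print("dark near far plate px max col",[ (r,xs[s&(ys==r)].max(initial=0)) for r in range(162,190,4)])
print("y at col",[(c,plane("top",(c,175),.05)[:2]) for c in (100,120,140)])
print("red",plane("top",(321,207),.05))
for p in ([.51,.1955,.15],[.51,.1955,.044],[.535,-.04,.2],[.495,-.3775,.03]): print(bot.ik(p,R(84)))
bot.move_pose([.511,.1955,.16],R(84)); 
print(bot.get_clock(),bot.get_tool_pos())
# see gripper in both views for calibration check
np.savez("im2.npz",S=avg("scene",4),T=avg("top",4))
a=np.load("im2.npz")
print([proj(v,[.511,.1955,.16]) for v in("scene","top")])
c=np.hstack([crop(a["S"],165,60,90,90,4),crop(a["T"],120,140,90,90,4)]); cv2.imwrite("pics/c6.png",c[:,:,::-1])
E
```

```text
dark near far plate px max col [(162, np.int64(112)), (166, np.int64(108)), (170, np.int64(92)), (174, np.int64(93)), (178, np.int64(94)), (182, np.int64(95)), (186, np.int64(100))]
y at col [(100, array([0.5186, 0.3507])), (120, array([0.5181, 0.2942])), (140, array([0.5176, 0.2378]))]
red [ 0.4227 -0.2668  0.05  ]
[ 19.767   19.4731 100.4651  -0.      60.0618 -64.233 ]
[ 19.767   26.4546 107.5517  -0.      45.9937 -64.233 ]
[ -5.5041  16.1441  97.5213  -0.      66.3346 -89.5041]
[ -38.3886   32.8422   97.5111   -0.       49.6467 -122.3886]
2.7083 [0.5109 0.1963 0.1602]
[array([205.0273,  88.6368]), array([142.2449, 167.0205])]
```

View pics/c6.png

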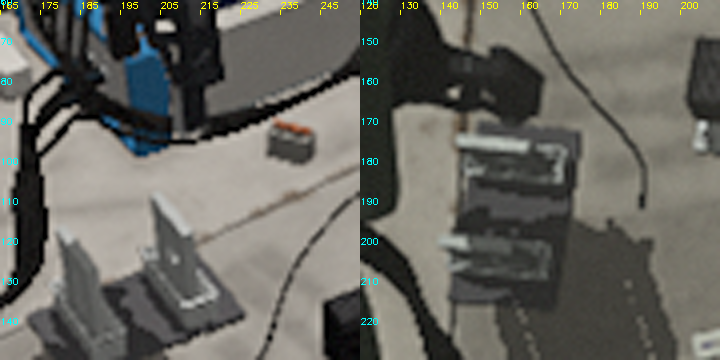

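Everything is clear of the cables. The gripper is hovering over the far plate, near (155,78) in the top view. Now I'll go down and grasp.

Run:
```python
from h import *
print(bot.line_to([.511,.1955,.044],R(84),rate=.1,f_stop=12),bot.get_tool_pos(),bot.get_force())
hand.grab(40); print("w",bot.get_gripper_width(),bot.get_grip_force(),bot.get_force(),bot.get_tool_pos())
```

```text
False [0.5115 0.1957 0.0446] [-0.0861  0.7492  0.8844]
w 0.04942722428864968 41.5149861574173 [-1.2018 -0.3335  4.2463] [0.5114 0.1956 0.0446]
```

Gripped: the opening reads 49.4 mm, matching the 50 mm plate width. I'm lifting it and measuring the slot from brightness profiles at lip height in the saved pictures.

Run:
```python
from m import *
bot.line_to([.5114,.1956,.20],R(84),rate=.15); print(bot.get_force(),bot.get_gripper_width(),bot.get_clock())
d=np.load("im.npz")
a=np.radians(81.6); t=np.array([np.cos(a),np.sin(a),0]); n=np.array([np.sin(a),-np.cos(a),0])
A=np.array([.5335,-.130,0])
# long edges: lateral of strip contour per view in sections
for v in("S","T"):
    cam="scene" if v=="S" else "top"
    P=np.array([plane(cam,u,.008) for u in K["bench_"+v]])-A; x=P@n;y=P@t
    for lo in (-.06,-.04,-.02,0,.02,.04): 
        s=(y>lo)&(y<lo+.02); print(v,lo,"lat",x[s].min()*1000,x[s].max()*1000)
    P=np.array([plane(cam,u,.046) for u in K["slot_"+v]])-A; print("slot",v,"x",(P@n).min()*1000,(P@n).max()*1000,"y",(P@t).min()*1000,(P@t).max()*1000)
X=np.linspace(-.02,.02,41); Y=np.arange(.04,.150,.0015)
g={}
for v,cam in(("S","scene"),("T","top")):
    uv=np.array([[proj(cam,A+n*x+t*y+[0,0,.046]) for x in X] for y in Y],np.float32)
    g[v]=cv2.remap(d[v].mean(2).astype(np.float32),uv[...,0],uv[...,1],cv2.INTER_LINEAR).mean(1)
for i,y in enumerate(Y): print(round(y*1000,1),int(g["S"][i]),int(g["T"][i]),end=" | ")
c=np.zeros((600,800,3),np.uint8)
for j,(v,cam) in enumerate((("S","scene"),("T","top"))):
  for k,(z,x0,x1,y0,y1,oy) in enumerate(((.046,-50,50,50,140,0),)):
    sc=4
    xx,yy=np.meshgrid(np.arange(x0,x1,1/sc),np.arange(y0,y1,1/sc))
    uv=np.array([proj(cam,A+n*p/1000+t*q/1000+[0,0,z]) for p,q in zip(xx.ravel(),yy.ravel())],np.float32).reshape(*xx.shape,2)
    r=((cv2.remap(d[v].astype(np.float32),uv[...,0],uv[...,1],cv2.INTER_CUBIC)-25)*1.8).clip(0,255).astype(np.uint8)
    for q in range(y0,y1,10): cv2.putText(r,str(q),(0,(q-y0)*sc+4),0,.35,(255,0,0),1); cv2.line(r,(22,(q-y0)*sc),(30,(q-y0)*sc),(255,0,0),1)
    for p in range(x0,x1,10): cv2.putText(r,str(p),((p-x0)*sc-6,356),0,.35,(255,0,0),1); cv2.line(r,((p-x0)*sc,338),((p-x0)*sc,346),(255,0,0),1)
    c[:360,j*400:j*400+400]=r
cv2.imwrite("pics/c7.png",c[:360,:,::-1])
```

```text
[ 0.0367  0.3063 -1.09  ] 0.04937886179302189 6.0333
S -0.06 lat -37.761094847243236 -3.669758131259065
S -0.04 lat -37.7056760544846 12.945483324952246
S -0.02 lat -37.64154720647143 41.202866910729384
S 0 lat -37.67652302442599 41.02325763866789
S 0.02 lat -37.79199478929819 41.03368170364119
S 0.04 lat -37.88140850175529 40.987437387824805
slot S x -52.74140478295016 35.26949426620161 y 54.46740134279299 109.79868464782457
T -0.06 lat -39.33371265697652 39.40507619892095
T -0.04 lat -39.18915715646517 38.72206374424946
T -0.02 lat -39.16269779377489 38.72140983702334
T 0 lat -39.30052584908355 38.34093603697223
T 0.02 lat -39.47476844388606 39.37904550688201
T 0.04 lat -39.39823192600379 38.9983950625739
slot T x -57.64766982191028 35.49994497518281 y 70.50159310495299 108.44722284942591
40.0 184 159 | 41.5 184 159 | 43.0 184 160 | 44.5 184 160 | 46.0 184 160 | 47.5 185 160 | 49.0 186 160 | 50.5 185 160 | 52.0 177 160 | 53.5 162 160 | 55.0 142 160 | 56.5 123 160 | 58.0 108 161 | 59.5 92 161 | 61.0 71 161 | 62.5 53 161 | 64.0 45 161 | 65.5 41 161 | 67.0 39 162 | 68.5 38 165 | 70.0 38 161 | 71.5 39 149 | 73.0 39 129 | 74.5 39 106 | 76.0 39 90 | 77.5 39 79 | 79.0 39 69 | 80.5 39 62 | 82.0 46 56 | 83.5 62 57 | 85.0 75 60 | 86.5 76 62 | 88.0 68 67 | 89.5 51 72 | 91.0 39 75 | 92.5 35 76 | 94.0 36 70 | 95.5 40 61 | 97.0 51 52 | 98.5 60 48 | 100.0 65 48 | 101.5 65 48 | 103.0 61 50 | 104.5 56 60 | 106.0 59 89 | 107.5 78 125 | 109.0 112 150 | 110.5 147 163 | 112.0 171 166 | 113.5 183 164 | 115.0 187 163 | 116.5 187 163 | 118.0 185 163 | 119.5 181 163 | 121.0 176 163 | 122.5 170 162 | 124.0 162 162 | 125.5 157 162 | 127.0 152 162 | 128.5 147 162 | 130.0 143 162 | 131.5 143 162 | 133.0 143 162 | 134.5 143 163 | 136.0 144 164 | 137.5 145 164 | 139.0 143 160 | 140.5 142 150 | 142.0 141 139 | 143.5 140 128 | 145.0 139 124 | 146.5 139 122 | 148.0 137 119 | 149.5 128 116 |
```

View pics/c7.png

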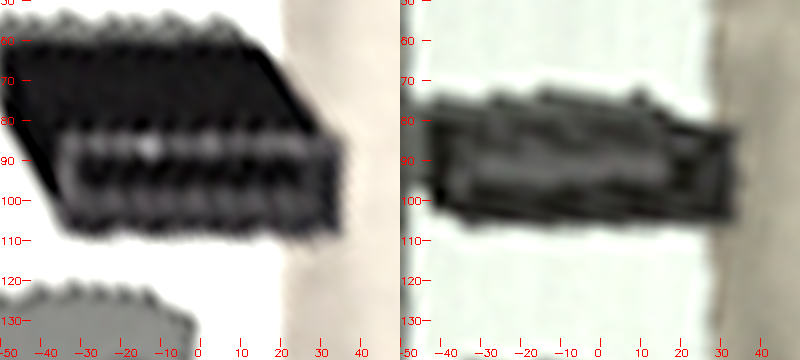

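The rectified lip-height views show the slot's lip frame from about (-34,82) to (35,109) mm in the scene view, and its far edge at 107 in the top view. That puts the slot centre near world (0.548, -0.0355). Next I'll carry the plate over and lower it with a force stop.

```bash
cat >> h.py <<'E'
a_=np.radians(81.6); t=np.array([np.cos(a_),np.sin(a_),0]); n=np.array([np.sin(a_),-np.cos(a_),0])
A=np.array([.5335,-.130,0])+.0003*n; SLOT=A+.0955*t; MID=A+.0155*t
E
python3 - <<'E'
from h import *
bot.move_pose(SLOT+[0,0,.20],R(-8.4)); print(bot.get_clock(),bot.get_tool_pos())
bot.line_to(SLOT+[0,0,.095],rate=.12); bot.dwell(.2); print("F",bot.get_force())
print(bot.line_to(SLOT+[0,0,.0556],rate=.04,f_stop=8)); print(bot.get_tool_pos(),SLOT,bot.get_force(),bot.get_ft_torque(),bot.get_gripper_width(),bot.get_clock())
E
```

```text
7.125 [ 0.5476 -0.0351  0.1995]
F [-0.3679 -0.0386 -0.3725]
False
[ 0.548  -0.0356  0.0559] [ 0.5477 -0.0356  0.    ] [-1.0543  0.3648 -0.5612] [-0.0224  0.0346  0.0223] 0.04930830093666528 9.4833
```

It went into the slot with no contact force. Now I'll feel for the floor and let go.

Run:
```python
from h import *
print(bot.line_to(SLOT+[0,0,.050],rate=.02,f_stop=6),bot.get_tool_pos(),bot.get_force())
hand.release(); bot.dwell(.2); p=bot.get_tool_pos()
print(p,bot.get_force(),bot.get_gripper_width())
bot.line_to([p[0],p[1],.20],rate=.15); print(bot.get_clock())
bot.move_pose([.45,.0,.3],R(-8.4))   # out of the way sideways
bot.move_pose([.495,-.3775,.2],R(-21.2)); print(bot.get_clock())
s=avg("scene",4);T=avg("top",4);np.savez("im3.npz",S=s,T=T)
c=np.hstack([crop(s,235,115,95,110,4),crop(T,195,135,100,60,4)[:440] if 0 else np.vstack([crop(T,195,135,95,60,4),crop(T,320,155,95,50,4)])])
cv2.imwrite("pics/c8.png",c[:,:,::-1])
print([proj("scene",SLOT+n*x+[0,0,z]) for x,z in((-.025,.09),(.025,.09),(0,.09))])
```

```text
True [ 0.5483 -0.0356  0.0546] [0.0356 1.1076 3.9161]
[ 0.5475 -0.0355  0.0535] [-0.0928  0.6212  0.1459] 0.08565443959174675
11.475
13.5667
[array([263.9726, 156.5153]), array([281.5794, 149.416 ]), array([272.8545, 152.934 ])]
```

View pics/c8.png

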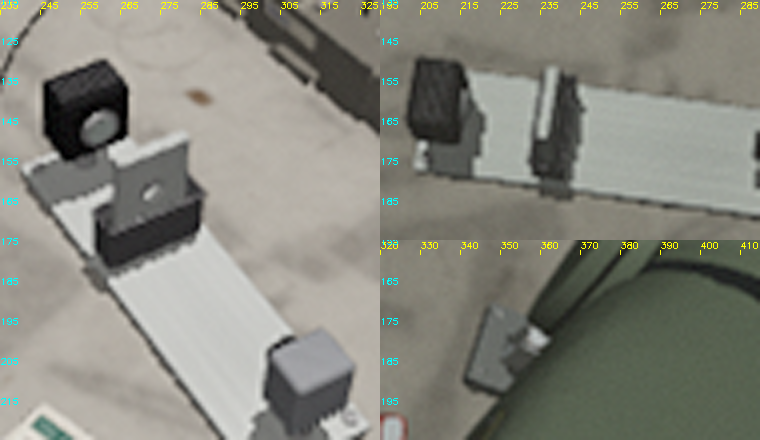

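The picture shows the plate with the round hole standing in the slot (scene (273,155), hole at (272,162)). The floor was met at the expected height. Next I'll check it against the known release point, then grasp the cell.

Run:
```python
from h import *
d=np.load("im3.npz"); lite=lambda t:(lambda R,G,B:(R-G<2)&(R>t)&(R-B<8))
for v,cam,roi,th in(("S","scene",(258,140,288,165),160),("T","top",(230,148,243,176),112)):
    k=blob(d[v],roi,lite(th)); P=np.array([plane(cam,u,.09)[:2] for u in k]); c,w,_=rect(P*1000); e=c/1000-SLOT[:2]
    print(v,c,w,"err n,t mm",e@n[:2]*1000,e@t[:2]*1000)
p=np.array([.4953,-.377,0])
print(bot.line_to(p+[0,0,.027],R(-21.3),rate=.12,f_stop=12),bot.get_tool_pos(),bot.get_force())
hand.grab(30); print("w",bot.get_gripper_width(),bot.get_grip_force(),bot.get_force(),bot.get_ft_torque(),bot.get_clock())
```

```text
S [550.2512 -26.4636] [19.2853 52.0621] err n,t mm 1.1465501783499465 9.372740858731666
T [538.3665 -30.5705] [67.7578 26.5859] err n,t mm -10.010650038049873 3.573750547460742
False [ 0.4958 -0.3774  0.0278] [-1.5625 -0.2857  0.6992]
w 0.017816508271428257 31.504558324813843 [-0.5155 -0.451   0.4274] [ 0.0225 -0.0073  0.0355] 16.175
```

The cell is gripped: 17.8 mm opening, 31 N, no side load. The loose S/T check on the seated plate merged in neighbouring bright areas, so I'm ignoring it. Now I'll lift and carry the cell to the beam.

Run:
```python
from h import *
p=bot.get_tool_pos(); z=p[2]
bot.line_to([p[0],p[1],.20],rate=.12); bot.dwell(.25); print(bot.get_gripper_width(),bot.get_grip_force())
bot.move_pose(MID+[0,0,.20],R(-8.4)); bot.dwell(.2)
print(bot.line_to(MID+[0,0,.055-.036+z],R(-8.4),rate=.08,f_stop=10)); bot.dwell(.5)
print(z,bot.get_tool_pos(),MID,bot.get_gripper_width(),bot.get_grip_force(),bot.get_force(),bot.get_clock())
S=avg("scene",4);T=avg("top",4);np.savez("im4.npz",S=S,T=T)
print([proj("scene",MID+s*.017*t+[0,0,.025+h]) for s in(-1,1) for h in(0,.058)])
cv2.imwrite("pics/c9.png",crop(S,235,115,95,110,5)[:,:,::-1])
```

```text
0.01719345884824157 31.28572940826416
False
0.0271203079286709 [ 0.5361 -0.1147  0.0461] [ 0.5361 -0.1147  0.    ] 0.017637786985137606 31.22471809387207 [ 0.0595 -0.8105 -0.5145] 21.825
[array([292.5556, 196.925 ]), array([294.6253, 181.2082]), array([284.9996, 187.5087]), array([286.6544, 171.6568])]
```

The cell is at the beam point: grip 31 N, width steady, no outside force, TCP on target. Handing in.

Run:
```python
from workcell import bot, close_job
print(bot.get_joint_velocities(),bot.get_grip_force(),bot.get_clock()); print(close_job())
```

```text
[ 0.03081538 -0.04206799 -0.0892993   0.07649614 -0.00830175 -0.09072031] 31.226574182510376 22.225
the job is handed in; nothing more can be done
None
```

The job is handed in at 22 s, with no verdict returned: the holed plate is seated and released in the bench slot (checked by picture and floor contact), and the arm still holds the cell by its frosted faces at the beam midpoint (grip 31 N and tool position read back, not checked by picture).

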